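# Start the seam tester and run its probe along a soldered seam

## Robot

A 6-joint arm with a two-finger parallel gripper is mounted at the origin on the work surface. World frame = base frame: x ahead of the robot, y to its left, z up, the work surface at z = 0. Lengths are in m, angles in rad, forces in N, time in s.
With the tool pointing down it reaches from about 0.3 to 0.875 m from the base axis. Payload 6.4 kg.
Tool frame: the origin (TCP) lies midway between the tips of the shut fingers; the grasp point (between the pads) lies 19 mm behind it; z points along the fingers, y is the line along which they close (so a half turn about z gives the same grasp; the last joint's range is limited). The gripper opens to 85 mm and grips with 20 to 120 N. Pads are 22 mm wide; open, the fingers measure 114 mm over their backs; the gripper's body (76 mm by 85 mm) begins 54 mm behind the grasp point. The pads swing forward as they close: fully open they stand 13 mm farther back than shut.
Start: joints at [-1.33, 0.181, 1.607, -0, 1.354, -0.206], TCP at [0.248, -0.519, 0.231] pointing down, gripper open.
Joint ranges: [-2.99, 2.99], [-0.89, 2.07], [0.3, 2.58], [-1.14, 4.28], [0, 2.63], [-3.12, 3.12]. Speed limits (rad/s): [2.57, 2.57, 3.01, 3.14, 3.14, 3.14].

## Interface

Orientations are given as a unit quaternion [w, x, y, z].
In Python, from bench import ctrl, vision, workorder gives the robot as it stands. The module is installed in compiled form; this text tells all that it offers.
- The arm moves only by the tool servo_tool, never from a script. Its argument "steps" is a list of rows, each an object of numbers: "dx", "dy", "dz": the shift along the world's x, y, z as a fraction of full scale; "wx", "wy", "wz": the turn, a rotation vector about the world's x, y, z as a fraction of full scale. A call has exactly 5 rows; each row is the pose to reach, as a shift and turn from the pose commanded when the call began, turning the shorter way round; what a row does not reach only later rows make up. Full scale, the value 1, is 100 mm for a shift and pi rad for a turn. A row lasts 1/12 s, in which the tool goes at most 41.7 mm and 7.16 degrees, less where a joint would pass 70% of its speed; a pose out of reach is approached as far as the arm can. A call with a number of a shift or a turn outside -1 to 1 is refused whole. A call with a gripper value outside its range is refused whole. "jaw" is the opening, from 0 (shut) to 1 (fully open), set as the call begins (left out, the last holds). The fingers move at their own pace and stop on an object; the grip force is fixed at half the most. Time passes only in rows, so rows that repeat a pose let the fingers close, or fill a call up. It gives the time, the measured TCP pose, the force, the opening and the grip force at its end, in the units of the state.
- ctrl.get_obs(): the state, without advancing time (a new reading comes with each control period).
- vision.camera(name): name is "scene" or "top" or "wrist"; returns a dict with "frame" (400x640x3 uint8, red, green, blue), "vfov" (degrees; the focal length in pixels is half the picture's height over the tangent of half this angle, whatever the lens; pixels are square), "cx", "cy" (the principal point, pixels), "camera_from_world" (4x4, takes a point from world to camera coordinates). Camera axes: x right, y up, looking along -z (the intrinsics and any distortion apply to the point x, -y, -z); pixel columns grow to the right and rows downward; lengths in m; the calibration is good to about 2 mm. A picture is of the moment at which its call begins. There is no depth.
- workorder.hand_in(): hands the job in; it is judged then, once.
The state is a dict: "time_s": time; "q": joint angles; "dq": joint speeds; "joint_efforts": joint torques, N m; "eef_pos": TCP position; "eef_rot": TCP orientation; "wrist_force": force on the tool from outside, world axes, zero at the start; "torque": the same for the moment, N m; "opening": opening from 0.0 (shut) to 1.0 (fully open); "grasp_force": force on a finger pad.
Only numpy, scipy, OpenCV 4.12 (cv2) and the standard library are available. Lean on these libraries where they do the work, as an engineer would, in place of code of your own. Each camera call takes 0.05 s, during which the arm holds its last target. There are 200 camera calls.

## Task

Take the cordless probe out of its holder and, with its tip, push the start button sunk in the tester's well fully down and let it come back up. Then draw the tip slowly and with light pressure along the soldered seam on top of the copper casket, from the end with the hinge barrel to the other end, without leaving the seam. Finally stand the probe back in its holder, lowering it fully home before letting go.

Things in the scene. Friction and masses are not known exactly. Their poses are not given: they have to be found in the camera images.
- probe: Cordless probe, 110 g, upright in its holder. Black square handle 30 x 30 x 88 mm, gripped on two facing flats, over a tapered aluminium nose 62 mm long, 16 mm thick at the top, 11 mm below, and a thin steel pin. Origin on the axis at the handle's flat underside, the shoulder that rests on the holder's top; z up the axis; the handle's sides face x and y
- probe_tip (a point): Lowest point of the pin's 8 mm ball end, 78 mm below the probe's origin. The pin is sprung: it gives up to 8 mm into the nose (1.2 N to start, 4 N when all the way in), then is solid. Pushes over 30 N on casket or button do damage
- holder: Fixed grey block 85 x 85 x 85 mm with a vertical round hole of 22 mm right through its middle, in which the probe's nose hangs. Origin at the centre of its underside, z up
- holder_mouth (a point): Centre of the hole at the block's top, 85 mm above the table; the probe is home when its origin is here
- tester: Fixed grey instrument 150 x 130 mm, 60 mm high, with a narrow display, two black knobs 12 mm high and a well with a slightly raised (4 mm) aluminium rim. Origin at the centre of its underside, z up; display towards its -x side, knobs at x 5 and 45 mm, y -42 mm
- well_mouth (a point): Centre of the well's mouth on the tester's top, 60 mm above the table. The well is round, vertical, 30 mm wide, too narrow for fingers. The white button, 23 mm across, lies in it; the face is 14 to 28 mm below the mouth, differently each time and not told
- start (a joint): The start button's travel: 0 up, 0.007 m fully down; spring, 1.7 N to start, 5.5 N fully down
- casket: Fixed copper casket 95 x 150 mm (x, y), 38 mm high, flat top, with a thin pale solder seam along the middle of the top (along its y axis) and a brass hinge barrel, 14 mm thick and 50 mm long, across its -y end. Origin at the centre of its underside, z up
- seam_start (a point): Point on the seam, on the casket's top, 45 mm from the middle towards the hinge barrel: the run starts here or up to 25 mm nearer the barrel
- seam_end (a point): Point on the seam, on the casket's top, 45 mm from the middle away from the hinge barrel: the run must reach here or pass it
There are look-alikes about, which are no part of the job. There is more than one size of the probe; the one meant has the size given above.

How it is judged:
On the way, in this order (a step that is already met when the one before it is completed fails the run):
1. the start button is held fully down by the probe's tip in the well (value of joint start above 0.0061 m and horizontal distance between probe_tip and well_mouth below 0.013 m and z of probe_tip in the frame of well_mouth below -0.012 m), for 0.15 s.
2. the start button is back up (value of joint start below 0.001 m), for 0.05 s.
3. the tip presses on the seam at the hinge-barrel end (x of probe_tip in the frame of casket between -0.006 and 0.006 m and y of probe_tip in the frame of casket between -0.073 and -0.035 m and contact force between probe and casket above 0.3 N), for 0.05 s.
4. the tip, in touch, passes a quarter of the run (x of probe_tip in the frame of casket between -0.006 and 0.006 m and y of probe_tip in the frame of casket between -0.028 and -0.014 m and contact force between probe and casket above 0.3 N), for 0.05 s.
5. the tip, in touch, passes the middle of the run (x of probe_tip in the frame of casket between -0.006 and 0.006 m and y of probe_tip in the frame of casket between -0.007 and 0.007 m and contact force between probe and casket above 0.3 N), for 0.05 s.
6. the tip, in touch, passes three quarters of the run (x of probe_tip in the frame of casket between -0.006 and 0.006 m and y of probe_tip in the frame of casket between 0.014 and 0.028 m and contact force between probe and casket above 0.3 N), for 0.05 s.
7. the tip, in touch, reaches the far end of the seam (x of probe_tip in the frame of casket between -0.006 and 0.006 m and y of probe_tip in the frame of casket between 0.041 and 0.074 m and contact force between probe and casket above 0.3 N), for 0.05 s.
8. the probe is lowered home in its holder while still gripped (distance between probe and holder_mouth below 0.008 m and angle between probe's own z axis and vertical below 0.1 rad and contact force between the fingers and probe above 1 N), for 0.1 s.
At the end, for the whole second after the job is handed in: The probe stands released and still in its holder, its shoulder within 8 mm of the hole's mouth and its axis within 0.1 rad of upright, and the start button is up (distance between probe and holder_mouth below 0.008 m and angle between probe's own z axis and vertical below 0.1 rad and linear speed of probe below 0.03 m/s and value of joint start below 0.001 m and contact force between the fingers and probe below 0.1 N); the robot touches nothing.
It fails at once if the probe tips over (more than 0.6 rad) (angle between probe's own z axis and vertical above 0.6 rad).
It fails at once if the probe pushes on the casket with more than 30 N (contact force between probe and casket above 30 N).
It fails at once if the probe pushes on the button with more than 30 N (contact force between probe and start above 30 N).
It fails at once if the probe is drawn over the casket faster than 0.12 m/s (contact force between probe and casket above 0.3 N and linear speed of probe above 0.12 m/s).
It also fails if it takes over 67 s, if anything falls off the work surface, if the arm or the gripper's body presses on something with over 40 N, if the wrist force passes 120 N, or if a joint passes its speed limit or range.

## Working session

There is one attempt and no reset: what is moved stays moved. The work goes in short steps, Python scripts to look and compute and a tool call to move; the robot and the scene stay as the last step left them, time stands still between calls to the robot, and variables do not carry over. Pictures are saved under pics/ and viewed, at most 10 in all, crops included, and the job is handed in when it is done.

Besides the shell and the picture viewer there is one more tool, called after ">>>" as name(argument=value, ...), one argument or row to a line, values as JSON. servo_tool: Moves the arm, as the interface text tells. Its arguments: {"type":"object","properties":{"steps":{"type":"array","items":{"type":"object","properties":{"dx":{"type":"number"},"dy":{"type":"number"},"dz":{"type":"number"},"wx":{"type":"number"},"wy":{"type":"number"},"wz":{"type":"number"}}}},"jaw":{"type":"number"}},"required":["steps"]}

```bash
mkdir -p pics
cat > h.py <<'E'
import numpy as np, cv2, pickle
from bench import ctrl, vision, workorder
def snap(n,f):
    c=vision.camera(n); pickle.dump(c,open(f'pics/{f}.pkl','wb'))
    cv2.imwrite(f'pics/{f}.png',c['frame'][:,:,::-1]); return c
def load(f): return pickle.load(open(f'pics/{f}.pkl','rb'))
def fl(c): return c['frame'].shape[0]/2/np.tan(np.radians(c['vfov'])/2)
def ray(c,u,v,z):
    f=fl(c); d=np.array([(u-c['cx'])/f,-(v-c['cy'])/f,-1]); M=np.array(c['camera_from_world']); R=M[:3,:3]
    o=-R.T@M[:3,3]; w=R.T@d; return o+w*(z-o[2])/w[2]
def proj(c,p):
    M=np.array(c['camera_from_world']); q=M[:3,:3]@np.array(p)+M[:3,3]; f=fl(c)
    return np.array([c['cx']-f*q[0]/q[2], c['cy']+f*q[1]/q[2]])
E
python3 - <<'E'
from h import *
a=snap('top','t0');b=snap('scene','s0')
for c in (a,b): print([k for k in c],c['vfov'],c['cx'],c['cy'],np.round(c['camera_from_world'],3))
o=ctrl.get_obs();print(o)
for n in ('t0','s0'): 
    i=cv2.imread(f'pics/{n}.png'); cv2.imwrite(f'pics/{n}.png',i)
E
```

```text
['frame', 'vfov', 'cx', 'cy', 'camera_from_world'] 48.41485146279649 328.0258003878702 200.26730259215773 [[-0.011 -1.    -0.011  0.021]
 [ 0.999 -0.011  0.049 -0.525]
 [-0.05  -0.011  0.999 -1.142]
 [ 0.     0.     0.     1.   ]]
['frame', 'vfov', 'cx', 'cy', 'camera_from_world'] 55.49097102513582 311.99191836923495 200.7829936467974 [[ 0.577  0.817 -0.011 -0.317]
 [-0.684  0.491  0.539  0.316]
 [ 0.446 -0.303  0.842 -1.151]
 [ 0.     0.     0.     1.   ]]
{'time_s': 0.1, 'q': array([-1.33030829e+00,  1.81478058e-01,  1.60792898e+00,  9.32979219e-06,
        1.35384137e+00, -2.06320013e-01]), 'dq': array([-0.00166376, -0.00131198, -0.0015125 , -0.00162944,  0.00088753,
        0.00041672]), 'joint_efforts': array([ 8.08148343e-04, -4.45879340e+01, -3.52236307e+01, -2.36534170e-04,
        4.16065450e-03, -3.06045067e-06]), 'eef_pos': array([ 0.24833279, -0.51803288,  0.23045777]), 'eef_rot': array([-8.27832396e-04,  9.75148827e-01,  2.21549271e-01, -9.58870180e-06]), 'wrist_force': array([ 0.95045422, -0.42264609,  0.15374591]), 'torque': array([0.03013457, 0.01357053, 0.04236311]), 'grasp_force': 0.0, 'opening': 0.9967932656299682}
```

View pics/t0.png

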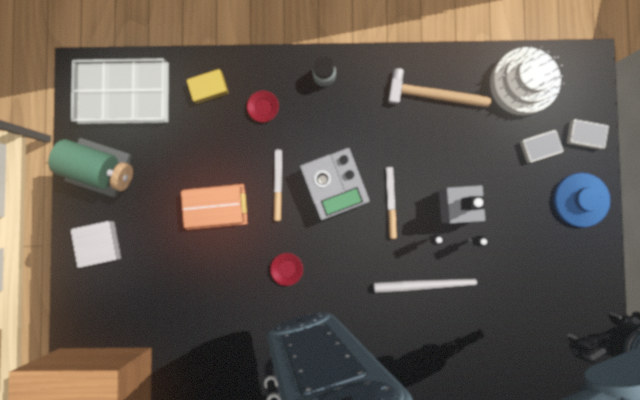

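View pics/s0.png

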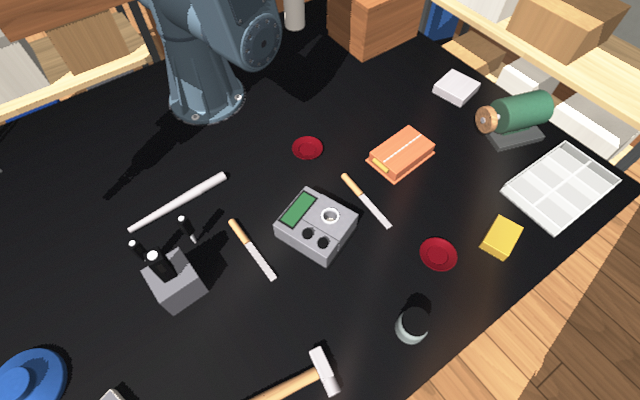

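Run:
```python
from h import *
T=cv2.imread('pics/t0.png');S=cv2.imread('pics/s0.png')
def cr(i,u,v): return cv2.resize(i[v:v+75,u:u+100],(400,300),interpolation=cv2.INTER_CUBIC)
m=np.vstack([np.hstack([cr(T,165,170),cr(T,285,145)]),np.hstack([cr(T,415,175),cr(S,115,210)])])
cv2.imwrite('pics/m1.png',m)
```

```text
(no output)
```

View pics/m1.png

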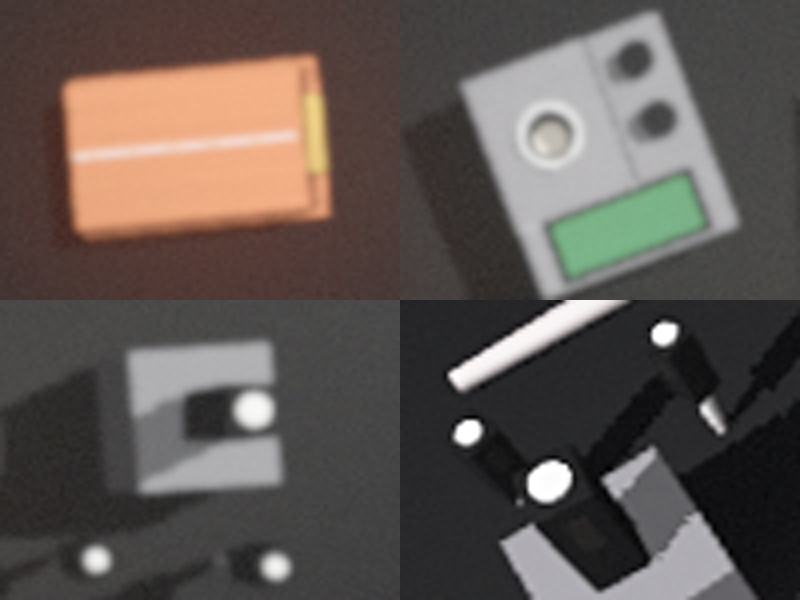

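Run:
```python
from h import *
c=load('t0');s=load('s0')
def P(tile,o,z): return ray(c,o[0]+(tile[0]+.5)/4-.5,o[1]+(tile[1]+.5)/4-.5,z)
C=(165,170);T=(285,145);H=(415,175)
cas=[P(t,C,.038) for t in [(63,83),(75,238),(316,55),(75,157),(297,134),(316,134),(330,217)]]
print('casket',np.round(cas,4)); 
print('len L',np.linalg.norm(cas[0]-cas[1]),'seam',np.linalg.norm(cas[3]-cas[4]),np.degrees(np.arctan2(*(cas[3]-cas[4])[[0,1]])))
te=[P((t[0]-400,t[1]),T,.06) for t in [(460,84),(659,10),(739,225),(543,300)]]
print('tester',np.round(te,4),[np.linalg.norm(te[i]-te[(i+1)%4]) for i in range(4)])
print('well',P((150,135),T,.064))
ho=[P((t[0],t[1]-300),H,.085) for t in [(128,350),(271,341),(282,484),(138,493)]]
print('holder',np.round(ho,4),[np.linalg.norm(ho[i]-ho[(i+1)%4]) for i in range(4)],np.mean(ho,0))
print('probe cap',P((254,111),H,.175), 'smalls',P((97,260),H,.1),P((276,267),H,.1))
# scene stereo
def S(x,y): return 115+(x-400+.5)/4-.5,210+(y-300+.5)/4-.5
print('scene probe cap',ray(s,*S(550,481),.175),[ray(s,*S(*p),.1) for p in [(467,432),(665,333)]])
print('scene small tip ground',ray(s,*S(722,432),0))
```

```text
casket [[0.5536 0.3917 0.038 ]
 [0.4548 0.3835 0.038 ]
 [0.5696 0.2299 0.038 ]
 [0.5063 0.3837 0.038 ]
 [0.5193 0.2421 0.038 ]
 [0.5192 0.23   0.038 ]
 [0.4664 0.2211 0.038 ]]
len L 0.09913752728729726 seam 0.1422793064703244 -5.259680288462998
tester [[ 0.6105  0.085   0.06  ]
 [ 0.6555 -0.04    0.06  ]
 [ 0.5202 -0.088   0.06  ]
 [ 0.475   0.0344  0.06  ]] [np.float64(0.13287466622193686), np.float64(0.14353713655684588), np.float64(0.13048752720523954), np.float64(0.14466285037852075)]
well [0.57739995 0.02892251 0.064     ]
holder [[ 0.5503 -0.274   0.085 ]
 [ 0.5548 -0.3607  0.085 ]
 [ 0.468  -0.3649  0.085 ]
 [ 0.4635 -0.2779  0.085 ]] [np.float64(0.08681653830974667), np.float64(0.08689307843693232), np.float64(0.08706948254724392), np.float64(0.08691308747227959)] [ 0.50915664 -0.31936671  0.085     ]
probe cap [ 0.50867739 -0.31990974  0.175     ] smalls [ 0.4239766  -0.24870397  0.1       ] [ 0.41871169 -0.35482337  0.1       ]
scene probe cap [ 0.51078873 -0.32031908  0.175     ] [array([ 0.41170311, -0.35331866,  0.1       ]), array([ 0.41685845, -0.24597638,  0.1       ])]
scene small tip ground [ 0.42670693 -0.24719528  0.        ]
```

>>> servo_tool(
  steps=[
    {"dx": 0.17, "dy": 0.13, "dz": 0.02, "wz": -0.0084},
    {"dx": 0.35, "dy": 0.27, "dz": 0.04, "wz": -0.0167},
    {"dx": 0.52, "dy": 0.4, "dz": 0.06, "wz": -0.025},
    {"dx": 0.7, "dy": 0.53, "dz": 0.08, "wz": -0.0334},
    {"dx": 0.87, "dy": 0.66, "dz": 0.1, "wz": -0.0418},
  ],
  jaw=1,
)

```text
$.steps[0]: bad value
```

>>> servo_tool(
  steps=[
    {"dx": 0.17, "dy": 0.13, "wz": -0.0084},
    {"dx": 0.35, "dy": 0.27, "wz": -0.0167},
    {"dx": 0.52, "dy": 0.4, "wz": -0.025},
    {"dx": 0.7, "dy": 0.53, "wz": -0.0334},
    {"dx": 0.87, "dy": 0.66, "wz": -0.0418},
  ],
)

```text
$.steps[0]: bad value
```

>>> servo_tool(
  steps=[
    {"dx": 0.19, "dy": 0.15, "wz": -0.0084},
    {"dx": 0.38, "dy": 0.3, "wz": -0.0167},
    {"dx": 0.57, "dy": 0.45, "wz": -0.025},
    {"dx": 0.72, "dy": 0.57, "wz": -0.0334},
    {"dx": 0.87, "dy": 0.66, "wz": -0.042},
  ],
)

```text
$.steps[0]: bad value
```

Run:
```python
from h import *
a=snap('wrist','w1'); o=ctrl.get_obs(); print(o['time_s'],o['eef_pos'],o['eef_rot'],o['q'],o['wrist_force'])
for p in [(.509,-.319,.175),(.509,-.319,.085)]: print(proj(a,p))
```

```text
0.15 [ 0.2483767  -0.51812092  0.23059067] [-6.96957454e-04  9.75146598e-01  2.21559532e-01 -7.51712780e-06] [-1.33026959e+00  1.81399034e-01  1.60774592e+00  9.03290834e-06
  1.35384167e+00 -2.06302244e-01] [ 0.14108485  0.62308799 -0.28740031]
[ 144.77679374 -540.55467583]
[ 216.57025525 -266.97606528]
```

View pics/w1.png

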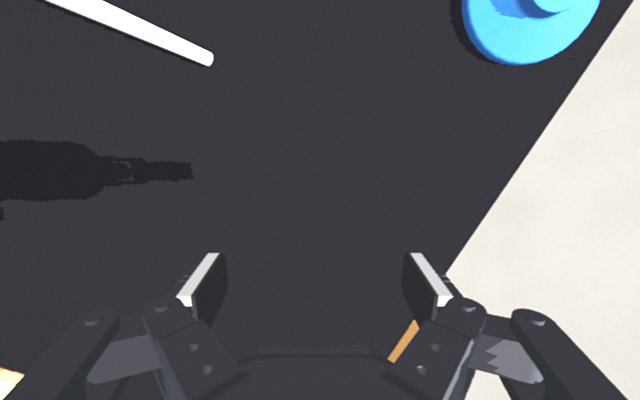

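The wrist picture shows only the fingers and bare table, because the moves were refused. I'll try again with all six numbers in each row.

>>> servo_tool(
  steps=[
    {"dx": 0.17, "dy": 0.13, "dz": 0.02, "wx": 0, "wy": 0, "wz": -0.0084},
    {"dx": 0.35, "dy": 0.27, "dz": 0.04, "wx": 0, "wy": 0, "wz": -0.0167},
    {"dx": 0.52, "dy": 0.4, "dz": 0.06, "wx": 0, "wy": 0, "wz": -0.025},
    {"dx": 0.7, "dy": 0.53, "dz": 0.08, "wx": 0, "wy": 0, "wz": -0.0334},
    {"dx": 0.87, "dy": 0.66, "dz": 0.1, "wx": 0, "wy": 0, "wz": -0.0418},
  ],
  jaw=1,
)

```text
time_s: 0.57
eef_pos: [0.3361, -0.4517, 0.241]
eef_rot: [-0.0, 0.988, 0.156, -0.0]
wrist_force: [0.6, 0.0, 0.5]
opening: 0.999
grasp_force: 0.0
```

>>> servo_tool(
  steps=[
    {"dx": 0.17, "dy": 0.13, "dz": 0, "wx": 0, "wy": 0, "wz": -0.0084},
    {"dx": 0.35, "dy": 0.27, "dz": 0, "wx": 0, "wy": 0, "wz": -0.0167},
    {"dx": 0.52, "dy": 0.4, "dz": 0, "wx": 0, "wy": 0, "wz": -0.025},
    {"dx": 0.7, "dy": 0.53, "dz": 0, "wx": 0, "wy": 0, "wz": -0.0334},
    {"dx": 0.87, "dy": 0.66, "dz": 0, "wx": 0, "wy": 0, "wz": -0.0418},
  ],
)

```text
time_s: 0.98
eef_pos: [0.4232, -0.3856, 0.241]
eef_rot: [-0.0, 0.996, 0.091, -0.0]
wrist_force: [0.4, -0.2, 0.0]
opening: 1.0
grasp_force: 0.0
```

>>> servo_tool(
  steps=[
    {"dx": 0.19, "dy": 0.15, "dz": 0, "wx": 0, "wy": 0, "wz": -0.0084},
    {"dx": 0.38, "dy": 0.3, "dz": 0, "wx": 0, "wy": 0, "wz": -0.0167},
    {"dx": 0.55, "dy": 0.43, "dz": 0, "wx": 0, "wy": 0, "wz": -0.025},
    {"dx": 0.72, "dy": 0.56, "dz": 0, "wx": 0, "wy": 0, "wz": -0.0334},
    {"dx": 0.86, "dy": 0.66, "dz": 0, "wx": 0, "wy": 0, "wz": -0.042},
  ],
)

```text
time_s: 1.4
eef_pos: [0.5094, -0.3192, 0.2409]
eef_rot: [-0.0, 1.0, 0.026, -0.0]
wrist_force: [-0.6, -0.5, -0.0]
opening: 1.003
grasp_force: 0.0
```

Run:
```python
from h import *
a=snap('wrist','w2'); o=ctrl.get_obs(); print(o['time_s'],o['eef_pos'],o['eef_rot'],o['q'],o['wrist_force'])
for p in [(.509,-.319,.173),(.509,-.319,.085)]: print(proj(a,p))
```

```text
1.45 [ 0.51131458 -0.31750158  0.24093136] [-7.99218101e-04  9.99667010e-01  2.57848230e-02  6.11727115e-04] [-0.75375615  0.23185353  1.52672477  0.00203253  1.38326819  0.7650856 ] [0.05317165 1.96690621 0.15603304]
[313.62093882 214.99045263]
[313.99995932 185.98046733]
```

View pics/w2.png

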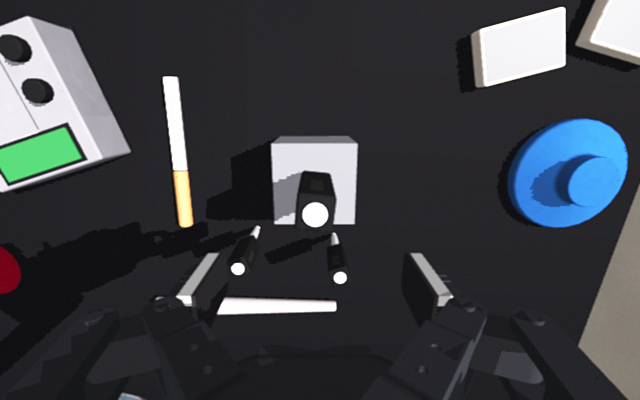

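The wrist view shows the tall probe cap at (315,214), where I predicted it. Its handle is square with the holder, and the two small look-alikes are clear of the fingers. I'll descend and grip.

>>> servo_tool(
  steps=[
    {"dx": 0, "dy": 0, "dz": -0.12, "wx": 0, "wy": 0, "wz": 0},
    {"dx": 0, "dy": 0, "dz": -0.26, "wx": 0, "wy": 0, "wz": 0},
    {"dx": 0, "dy": 0, "dz": -0.4, "wx": 0, "wy": 0, "wz": 0},
    {"dx": 0, "dy": 0, "dz": -0.52, "wx": 0, "wy": 0, "wz": 0},
    {"dx": 0, "dy": 0, "dz": -0.62, "wx": 0, "wy": 0, "wz": 0},
  ],
)

```text
time_s: 1.87
eef_pos: [0.5072, -0.3206, 0.1771]
eef_rot: [-0.001, 1.0, 0.026, -0.001]
wrist_force: [-0.4, 0.3, -0.3]
opening: 1.002
grasp_force: 0.0
```

>>> servo_tool(
  steps=[
    {"dx": 0, "dy": 0, "dz": -0.15, "wx": 0, "wy": 0, "wz": 0},
    {"dx": 0, "dy": 0, "dz": -0.3, "wx": 0, "wy": 0, "wz": 0},
    {"dx": 0, "dy": 0, "dz": -0.45, "wx": 0, "wy": 0, "wz": 0},
    {"dx": 0, "dy": 0, "dz": -0.57, "wx": 0, "wy": 0, "wz": 0},
    {"dx": 0, "dy": 0, "dz": -0.62, "wx": 0, "wy": 0, "wz": 0},
  ],
)

```text
time_s: 2.28
eef_pos: [0.5071, -0.32, 0.1148]
eef_rot: [-0.001, 1.0, 0.026, -0.001]
wrist_force: [-0.3, 1.1, -0.2]
opening: 1.0
grasp_force: 0.0
```

>>> servo_tool(
  steps=[
    {"dx": 0, "dy": 0, "dz": 0, "wx": 0, "wy": 0, "wz": 0},
    {"dx": 0, "dy": 0, "dz": 0, "wx": 0, "wy": 0, "wz": 0},
    {"dx": 0, "dy": 0, "dz": 0, "wx": 0, "wy": 0, "wz": 0},
    {"dx": 0, "dy": 0, "dz": 0, "wx": 0, "wy": 0, "wz": 0},
    {"dx": 0, "dy": 0, "dz": 0, "wx": 0, "wy": 0, "wz": 0},
  ],
  jaw=0,
)

```text
time_s: 2.7
eef_pos: [0.5091, -0.3211, 0.1185]
eef_rot: [0.001, 1.0, 0.026, 0.001]
wrist_force: [0.9, -0.2, -1.0]
opening: 0.346
grasp_force: 57.3
```

>>> servo_tool(
  steps=[
    {"dx": 0, "dy": 0, "dz": 0, "wx": 0, "wy": 0, "wz": 0},
    {"dx": 0, "dy": 0, "dz": 0, "wx": 0, "wy": 0, "wz": 0},
    {"dx": 0, "dy": 0, "dz": 0, "wx": 0, "wy": 0, "wz": 0},
    {"dx": 0, "dy": 0, "dz": 0, "wx": 0, "wy": 0, "wz": 0},
    {"dx": 0, "dy": 0, "dz": 0, "wx": 0, "wy": 0, "wz": 0},
  ],
)

```text
time_s: 3.12
eef_pos: [0.5091, -0.3211, 0.1185]
eef_rot: [0.001, 1.0, 0.026, 0.001]
wrist_force: [-0.3, 1.4, 5.2]
opening: 0.34
grasp_force: 57.8
```

>>> servo_tool(
  steps=[
    {"dx": 0, "dy": 0, "dz": 0.1, "wx": 0, "wy": 0, "wz": 0},
    {"dx": 0, "dy": 0, "dz": 0.3, "wx": 0, "wy": 0, "wz": 0},
    {"dx": 0, "dy": 0, "dz": 0.55, "wx": 0, "wy": 0, "wz": 0},
    {"dx": 0, "dy": 0, "dz": 0.8, "wx": 0, "wy": 0, "wz": 0},
    {"dx": 0, "dy": 0, "dz": 1.0, "wx": 0, "wy": 0, "wz": 0},
  ],
)

```text
time_s: 3.53
eef_pos: [0.5085, -0.3205, 0.2192]
eef_rot: [0.0, 1.0, 0.026, 0.0]
wrist_force: [0.4, -0.3, -1.1]
opening: 0.346
grasp_force: 57.4
```

>>> servo_tool(
  steps=[
    {"dx": 0, "dy": 0.1, "dz": 0, "wx": 0, "wy": 0, "wz": 0},
    {"dx": 0.04, "dy": 0.3, "dz": 0, "wx": 0, "wy": 0, "wz": 0},
    {"dx": 0.09, "dy": 0.5, "dz": 0, "wx": 0, "wy": 0, "wz": 0},
    {"dx": 0.13, "dy": 0.7, "dz": 0, "wx": 0, "wy": 0, "wz": 0},
    {"dx": 0.17, "dy": 0.9, "dz": 0, "wx": 0, "wy": 0, "wz": 0},
  ],
)

```text
time_s: 3.95
eef_pos: [0.5247, -0.2287, 0.2159]
eef_rot: [-0.001, 1.0, 0.026, -0.001]
wrist_force: [0.4, 0.4, -1.2]
opening: 0.344
grasp_force: 57.5
```

>>> servo_tool(
  steps=[
    {"dx": 0.04, "dy": 0.2, "dz": 0, "wx": 0, "wy": 0, "wz": 0},
    {"dx": 0.08, "dy": 0.4, "dz": 0, "wx": 0, "wy": 0, "wz": 0},
    {"dx": 0.12, "dy": 0.6, "dz": 0, "wx": 0, "wy": 0, "wz": 0},
    {"dx": 0.16, "dy": 0.8, "dz": 0, "wx": 0, "wy": 0, "wz": 0},
    {"dx": 0.2, "dy": 1.0, "dz": 0, "wx": 0, "wy": 0, "wz": 0},
  ],
)

```text
time_s: 4.37
eef_pos: [0.5446, -0.1286, 0.2159]
eef_rot: [-0.001, 1.0, 0.026, -0.001]
wrist_force: [0.7, -0.7, -1.3]
opening: 0.344
grasp_force: 57.5
```

>>> servo_tool(
  steps=[
    {"dx": 0.04, "dy": 0.2, "dz": 0, "wx": 0, "wy": 0, "wz": 0},
    {"dx": 0.08, "dy": 0.4, "dz": 0, "wx": 0, "wy": 0, "wz": 0},
    {"dx": 0.12, "dy": 0.6, "dz": 0, "wx": 0, "wy": 0, "wz": 0},
    {"dx": 0.16, "dy": 0.8, "dz": 0, "wx": 0, "wy": 0, "wz": 0},
    {"dx": 0.2, "dy": 1.0, "dz": 0, "wx": 0, "wy": 0, "wz": 0},
  ],
)

```text
time_s: 4.78
eef_pos: [0.5644, -0.0288, 0.2159]
eef_rot: [-0.0, 1.0, 0.026, -0.001]
wrist_force: [0.1, 0.1, -1.4]
opening: 0.344
grasp_force: 57.5
```

>>> servo_tool(
  steps=[
    {"dx": 0.04, "dy": 0.2, "dz": 0, "wx": 0, "wy": 0, "wz": 0},
    {"dx": 0.08, "dy": 0.4, "dz": 0, "wx": 0, "wy": 0, "wz": 0},
    {"dx": 0.11, "dy": 0.54, "dz": 0, "wx": 0, "wy": 0, "wz": 0},
    {"dx": 0.12, "dy": 0.59, "dz": 0, "wx": 0, "wy": 0, "wz": 0},
    {"dx": 0.12, "dy": 0.59, "dz": 0, "wx": 0, "wy": 0, "wz": 0},
  ],
)

```text
time_s: 5.2
eef_pos: [0.5766, 0.03, 0.2162]
eef_rot: [-0.0, 1.0, 0.027, -0.001]
wrist_force: [-0.9, -0.8, -2.2]
opening: 0.346
grasp_force: 57.5
```

Run:
```python
from h import *
a=snap('wrist','w3');b=snap('top','t3');s=snap('scene','s3'); o=ctrl.get_obs(); print(o['time_s'],o['eef_pos'],o['eef_rot'],o['wrist_force'],o['opening'])
tip=o['eef_pos']-[0,0,.1115]; well=(.5774,.0289,.064)
for c in (a,s): print('tip',proj(c,tip),'shoulder',proj(c,tip+[0,0,.078]),'well',proj(c,well))
T=s['frame'][:,:,::-1][115:265,240:390]; W=a['frame'][:,:,::-1][90:390,170:470]
cv2.imwrite('pics/m3.png',np.hstack([cv2.resize(T,(400,400),interpolation=cv2.INTER_CUBIC),cv2.resize(W,(400,400),interpolation=cv2.INTER_CUBIC)]))
```

```text
5.35 [0.57700032 0.02781366 0.21681083] [ 1.24590669e-04  9.99664207e-01  2.59081648e-02 -4.74700056e-04] [ 0.84269775  0.37255858 -0.69014767] 0.3433257532808532
tip [316.45378925 197.5886766 ] shoulder [317.04201687 232.57993548] well [315.21541283 185.55871279]
tip [329.63794176 204.78091976] shoulder [330.74291477 183.76096619] well [329.61965413 214.47664848]
```

View pics/m3.png

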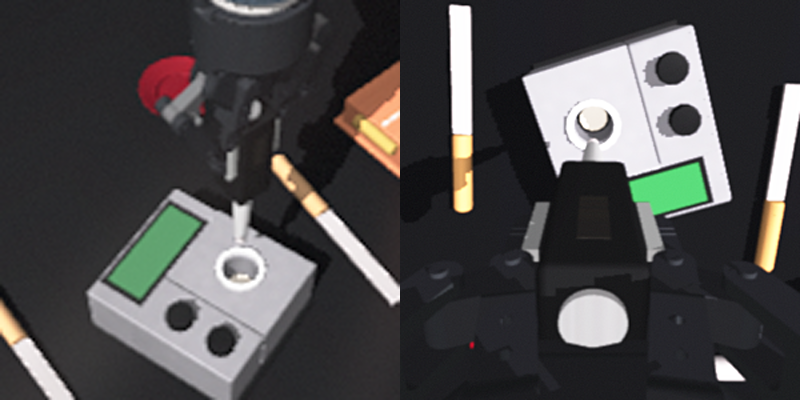

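Tip and well line up within about 1 mm of prediction in both views: in the wrist tile the well is at (593,125) and the nose tip at (592,140), and the scene view agrees. I'll descend into the well.

>>> servo_tool(
  steps=[
    {"dx": 0, "dy": 0, "dz": -0.15, "wx": 0, "wy": 0, "wz": 0},
    {"dx": 0, "dy": 0, "dz": -0.3, "wx": 0, "wy": 0, "wz": 0},
    {"dx": 0, "dy": 0, "dz": -0.43, "wx": 0, "wy": 0, "wz": 0},
    {"dx": 0, "dy": 0, "dz": -0.52, "wx": 0, "wy": 0, "wz": 0},
    {"dx": 0, "dy": 0, "dz": -0.56, "wx": 0, "wy": 0, "wz": 0},
  ],
)

```text
time_s: 5.77
eef_pos: [0.5764, 0.0279, 0.1593]
eef_rot: [-0.0, 1.0, 0.026, -0.001]
wrist_force: [0.4, -0.2, -1.9]
opening: 0.344
grasp_force: 57.5
```

>>> servo_tool(
  steps=[
    {"dx": 0, "dy": 0, "dz": -0.01, "wx": 0, "wy": 0, "wz": 0},
    {"dx": 0, "dy": 0, "dz": -0.02, "wx": 0, "wy": 0, "wz": 0},
    {"dx": 0, "dy": 0, "dz": -0.03, "wx": 0, "wy": 0, "wz": 0},
    {"dx": 0, "dy": 0, "dz": -0.04, "wx": 0, "wy": 0, "wz": 0},
    {"dx": 0, "dy": 0, "dz": -0.04, "wx": 0, "wy": 0, "wz": 0},
  ],
)

```text
time_s: 6.18
eef_pos: [0.5778, 0.0284, 0.1577]
eef_rot: [0.0, 1.0, 0.026, 0.0]
wrist_force: [0.4, 0.2, -1.5]
opening: 0.346
grasp_force: 57.5
```

>>> servo_tool(
  steps=[
    {"dx": 0, "dy": 0, "dz": -0.01, "wx": 0, "wy": 0, "wz": 0},
    {"dx": 0, "dy": 0, "dz": -0.02, "wx": 0, "wy": 0, "wz": 0},
    {"dx": 0, "dy": 0, "dz": -0.03, "wx": 0, "wy": 0, "wz": 0},
    {"dx": 0, "dy": 0, "dz": -0.04, "wx": 0, "wy": 0, "wz": 0},
    {"dx": 0, "dy": 0, "dz": -0.04, "wx": 0, "wy": 0, "wz": 0},
  ],
)

```text
time_s: 6.6
eef_pos: [0.5773, 0.0285, 0.153]
eef_rot: [-0.0, 1.0, 0.026, -0.0]
wrist_force: [0.7, 0.4, -1.3]
opening: 0.347
grasp_force: 57.5
```

>>> servo_tool(
  steps=[
    {"dx": 0, "dy": 0, "dz": -0.01, "wx": 0, "wy": 0, "wz": 0},
    {"dx": 0, "dy": 0, "dz": -0.02, "wx": 0, "wy": 0, "wz": 0},
    {"dx": 0, "dy": 0, "dz": -0.03, "wx": 0, "wy": 0, "wz": 0},
    {"dx": 0, "dy": 0, "dz": -0.04, "wx": 0, "wy": 0, "wz": 0},
    {"dx": 0, "dy": 0, "dz": -0.04, "wx": 0, "wy": 0, "wz": 0},
  ],
)

```text
time_s: 7.02
eef_pos: [0.5773, 0.0285, 0.149]
eef_rot: [-0.0, 1.0, 0.026, -0.0]
wrist_force: [0.1, 0.3, -1.4]
opening: 0.347
grasp_force: 57.5
```

>>> servo_tool(
  steps=[
    {"dx": 0, "dy": 0, "dz": -0.01, "wx": 0, "wy": 0, "wz": 0},
    {"dx": 0, "dy": 0, "dz": -0.02, "wx": 0, "wy": 0, "wz": 0},
    {"dx": 0, "dy": 0, "dz": -0.03, "wx": 0, "wy": 0, "wz": 0},
    {"dx": 0, "dy": 0, "dz": -0.04, "wx": 0, "wy": 0, "wz": 0},
    {"dx": 0, "dy": 0, "dz": -0.04, "wx": 0, "wy": 0, "wz": 0},
  ],
)

```text
time_s: 7.43
eef_pos: [0.5776, 0.0284, 0.1453]
eef_rot: [0.0, 1.0, 0.026, 0.0]
wrist_force: [0.3, -0.1, 0.4]
opening: 0.349
grasp_force: 57.5
```

>>> servo_tool(
  steps=[
    {"dx": 0, "dy": 0, "dz": -0.01, "wx": 0, "wy": 0, "wz": 0},
    {"dx": 0, "dy": 0, "dz": -0.02, "wx": 0, "wy": 0, "wz": 0},
    {"dx": 0, "dy": 0, "dz": -0.03, "wx": 0, "wy": 0, "wz": 0},
    {"dx": 0, "dy": 0, "dz": -0.04, "wx": 0, "wy": 0, "wz": 0},
    {"dx": 0, "dy": 0, "dz": -0.04, "wx": 0, "wy": 0, "wz": 0},
  ],
)

```text
time_s: 7.85
eef_pos: [0.5775, 0.0284, 0.1412]
eef_rot: [0.0, 1.0, 0.026, 0.0]
wrist_force: [-0.1, -0.7, 1.9]
opening: 0.343
grasp_force: 57.5
```

>>> servo_tool(
  steps=[
    {"dx": 0, "dy": 0, "dz": -0.01, "wx": 0, "wy": 0, "wz": 0},
    {"dx": 0, "dy": 0, "dz": -0.02, "wx": 0, "wy": 0, "wz": 0},
    {"dx": 0, "dy": 0, "dz": -0.03, "wx": 0, "wy": 0, "wz": 0},
    {"dx": 0, "dy": 0, "dz": -0.04, "wx": 0, "wy": 0, "wz": 0},
    {"dx": 0, "dy": 0, "dz": -0.04, "wx": 0, "wy": 0, "wz": 0},
  ],
)

```text
time_s: 8.27
eef_pos: [0.5775, 0.0284, 0.1372]
eef_rot: [-0.0, 1.0, 0.026, 0.0]
wrist_force: [0.4, 0.3, 2.7]
opening: 0.344
grasp_force: 57.6
```

>>> servo_tool(
  steps=[
    {"dx": 0, "dy": 0, "dz": -0.005, "wx": 0, "wy": 0, "wz": 0},
    {"dx": 0, "dy": 0, "dz": -0.01, "wx": 0, "wy": 0, "wz": 0},
    {"dx": 0, "dy": 0, "dz": -0.015, "wx": 0, "wy": 0, "wz": 0},
    {"dx": 0, "dy": 0, "dz": -0.02, "wx": 0, "wy": 0, "wz": 0},
    {"dx": 0, "dy": 0, "dz": -0.02, "wx": 0, "wy": 0, "wz": 0},
  ],
)

```text
time_s: 8.68
eef_pos: [0.5775, 0.0284, 0.1353]
eef_rot: [0.0, 1.0, 0.026, 0.0]
wrist_force: [1.2, -0.3, 2.2]
opening: 0.342
grasp_force: 57.6
```

>>> servo_tool(
  steps=[
    {"dx": 0, "dy": 0, "dz": -0.005, "wx": 0, "wy": 0, "wz": 0},
    {"dx": 0, "dy": 0, "dz": -0.01, "wx": 0, "wy": 0, "wz": 0},
    {"dx": 0, "dy": 0, "dz": -0.01, "wx": 0, "wy": 0, "wz": 0},
    {"dx": 0, "dy": 0, "dz": -0.01, "wx": 0, "wy": 0, "wz": 0},
    {"dx": 0, "dy": 0, "dz": -0.01, "wx": 0, "wy": 0, "wz": 0},
  ],
)

```text
time_s: 9.1
eef_pos: [0.5776, 0.0284, 0.1344]
eef_rot: [0.0, 1.0, 0.026, 0.0]
wrist_force: [-0.8, -0.0, 2.1]
opening: 0.343
grasp_force: 57.6
```

```bash
cat > f.py <<'E'
from h import *
F=[]
for i in range(6):
    vision.camera('wrist'); o=ctrl.get_obs(); F.append([*o['wrist_force'],o['eef_pos'][2]])
print(o['time_s'],np.round(F,4)[:,2],np.mean(F,0).round(4))
E
python3 f.py
```

```text
9.4 [2.2836 2.2101 1.9152 3.0312 2.8978 2.5209] [0.103  0.2691 2.4765 0.1343]
```

>>> servo_tool(
  steps=[
    {"dx": 0, "dy": 0, "dz": -0.005, "wx": 0, "wy": 0, "wz": 0},
    {"dx": 0, "dy": 0, "dz": -0.01, "wx": 0, "wy": 0, "wz": 0},
    {"dx": 0, "dy": 0, "dz": -0.015, "wx": 0, "wy": 0, "wz": 0},
    {"dx": 0, "dy": 0, "dz": -0.02, "wx": 0, "wy": 0, "wz": 0},
    {"dx": 0, "dy": 0, "dz": -0.02, "wx": 0, "wy": 0, "wz": 0},
  ],
)

```text
time_s: 9.82
eef_pos: [0.5775, 0.0284, 0.1323]
eef_rot: [0.0, 1.0, 0.026, 0.0]
wrist_force: [0.5, 0.1, 4.9]
opening: 0.344
grasp_force: 57.7
```

```bash
python3 f.py
```

```text
10.1167 [3.7079 4.5477 5.1737 4.4691 3.6938 3.4032] [0.4349 0.0424 4.1659 0.1324]
```

>>> servo_tool(
  steps=[
    {"dx": 0, "dy": 0, "dz": -0.005, "wx": 0, "wy": 0, "wz": 0},
    {"dx": 0, "dy": 0, "dz": -0.01, "wx": 0, "wy": 0, "wz": 0},
    {"dx": 0, "dy": 0, "dz": -0.01, "wx": 0, "wy": 0, "wz": 0},
    {"dx": 0, "dy": 0, "dz": -0.01, "wx": 0, "wy": 0, "wz": 0},
    {"dx": 0, "dy": 0, "dz": -0.01, "wx": 0, "wy": 0, "wz": 0},
  ],
)

```text
time_s: 10.53
eef_pos: [0.5778, 0.0284, 0.1319]
eef_rot: [0.0, 1.0, 0.026, 0.0]
wrist_force: [-0.9, -0.8, 6.7]
opening: 0.346
grasp_force: 58.3
```

```bash
python3 f.py
```

```text
10.8333 [7.7808 6.542  7.5358 6.9707 8.2082 7.4751] [-0.503  -0.0655  7.4188  0.1319]
```

>>> servo_tool(
  steps=[
    {"dx": 0, "dy": 0, "dz": 0.04, "wx": 0, "wy": 0, "wz": 0},
    {"dx": 0, "dy": 0, "dz": 0.12, "wx": 0, "wy": 0, "wz": 0},
    {"dx": 0, "dy": 0, "dz": 0.3, "wx": 0, "wy": 0, "wz": 0},
    {"dx": 0, "dy": 0, "dz": 0.5, "wx": 0, "wy": 0, "wz": 0},
    {"dx": 0, "dy": 0, "dz": 0.7, "wx": 0, "wy": 0, "wz": 0},
  ],
)

```text
time_s: 11.25
eef_pos: [0.5762, 0.0287, 0.201]
eef_rot: [-0.0, 1.0, 0.026, -0.002]
wrist_force: [-0.2, 0.3, -1.1]
opening: 0.345
grasp_force: 57.5
```

>>> servo_tool(
  steps=[
    {"dx": -0.04, "dy": 0.15, "dz": 0, "wx": 0, "wy": 0, "wz": 0},
    {"dx": -0.08, "dy": 0.3, "dz": 0, "wx": 0, "wy": 0, "wz": 0},
    {"dx": -0.12, "dy": 0.45, "dz": 0, "wx": 0, "wy": 0, "wz": 0},
    {"dx": -0.16, "dy": 0.62, "dz": 0, "wx": 0, "wy": 0, "wz": 0},
    {"dx": -0.2, "dy": 0.78, "dz": 0, "wx": 0, "wy": 0, "wz": 0},
  ],
)

```text
time_s: 11.67
eef_pos: [0.5563, 0.1072, 0.2007]
eef_rot: [-0.0, 1.0, 0.026, -0.001]
wrist_force: [-0.1, 0.2, -1.7]
opening: 0.343
grasp_force: 57.6
```

>>> servo_tool(
  steps=[
    {"dx": -0.04, "dy": 0.16, "dz": 0, "wx": 0, "wy": 0, "wz": 0},
    {"dx": -0.08, "dy": 0.32, "dz": 0, "wx": 0, "wy": 0, "wz": 0},
    {"dx": -0.12, "dy": 0.48, "dz": 0, "wx": 0, "wy": 0, "wz": 0},
    {"dx": -0.16, "dy": 0.64, "dz": 0, "wx": 0, "wy": 0, "wz": 0},
    {"dx": -0.2, "dy": 0.78, "dz": 0, "wx": 0, "wy": 0, "wz": 0},
  ],
)

```text
time_s: 12.08
eef_pos: [0.5362, 0.1854, 0.2006]
eef_rot: [0.0, 1.0, 0.026, -0.001]
wrist_force: [0.3, 0.6, -1.2]
opening: 0.344
grasp_force: 57.6
```

>>> servo_tool(
  steps=[
    {"dx": -0.05, "dy": 0.18, "dz": 0, "wx": 0, "wy": 0, "wz": 0},
    {"dx": -0.1, "dy": 0.36, "dz": 0, "wx": 0, "wy": 0, "wz": 0},
    {"dx": -0.15, "dy": 0.54, "dz": 0, "wx": 0, "wy": 0, "wz": 0},
    {"dx": -0.19, "dy": 0.72, "dz": 0, "wx": 0, "wy": 0, "wz": 0},
    {"dx": -0.2, "dy": 0.78, "dz": 0, "wx": 0, "wy": 0, "wz": 0},
  ],
)

```text
time_s: 12.5
eef_pos: [0.5158, 0.2643, 0.2006]
eef_rot: [-0.0, 1.0, 0.027, -0.001]
wrist_force: [-0.1, -0.9, -1.1]
opening: 0.339
grasp_force: 57.6
```

Run:
```python
from h import *
a=snap('wrist','w4');s=snap('scene','s4'); o=ctrl.get_obs(); print(o['time_s'],o['eef_pos'],o['eef_rot'],o['wrist_force'],o['opening'])
tip=o['eef_pos']-[0,0,.1115]
for c in (a,s): print('tip',proj(c,tip),'seam ends',proj(c,(.5063,.3837,.038)),proj(c,(.5193,.2421,.038)))
W=a['frame'][:,:,::-1][90:315,170:470];S=s['frame'][:,:,::-1][90:203,340:490]
cv2.imwrite('pics/m4.png',np.vstack([cv2.resize(W,(400,300),interpolation=cv2.INTER_CUBIC),cv2.resize(S,(400,300),interpolation=cv2.INTER_CUBIC)]) if 0 else np.hstack([cv2.resize(W,(400,300),interpolation=cv2.INTER_CUBIC),cv2.resize(S,(400,301),interpolation=cv2.INTER_CUBIC)[:300]]))
```

```text
12.6 [0.51654934 0.2631125  0.20074257] [ 2.40397920e-04  9.99632432e-01  2.70983282e-02 -7.90290880e-04] [ 0.51645437  0.91086516 -1.27266538] 0.34645388878788663
tip [315.43157555 196.88411991] seam ends [200.66479017 186.26870375] [335.5012906  181.57693018]
tip [392.17018387 143.41621274] seam ends [420.53548095 133.67717116] [383.27301337 161.29001736]
```

View pics/m4.png

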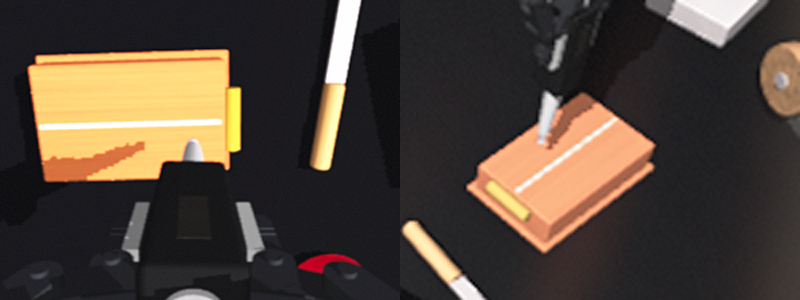

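Both views put the seam where I predicted. The wrist tile shows its ends at (40,127) and (221,122), and the scene tile shows its barrel end at (516,191). I'll descend at local y ≈ -52 mm.

>>> servo_tool(
  steps=[
    {"dx": 0.005, "dy": -0.01, "dz": -0.12, "wx": 0, "wy": 0, "wz": 0},
    {"dx": 0.01, "dy": -0.02, "dz": -0.25, "wx": 0, "wy": 0, "wz": 0},
    {"dx": 0.01, "dy": -0.02, "dz": -0.37, "wx": 0, "wy": 0, "wz": 0},
    {"dx": 0.01, "dy": -0.02, "dz": -0.44, "wx": 0, "wy": 0, "wz": 0},
    {"dx": 0.01, "dy": -0.02, "dz": -0.46, "wx": 0, "wy": 0, "wz": 0},
  ],
)

```text
time_s: 13.02
eef_pos: [0.5171, 0.2593, 0.1523]
eef_rot: [0.001, 1.0, 0.026, -0.002]
wrist_force: [-0.1, -0.0, -1.5]
opening: 0.343
grasp_force: 57.6
```

>>> servo_tool(
  steps=[
    {"dx": 0, "dy": 0, "dz": -0.02, "wx": 0, "wy": 0, "wz": 0},
    {"dx": 0, "dy": 0, "dz": -0.04, "wx": 0, "wy": 0, "wz": 0},
    {"dx": 0, "dy": 0, "dz": -0.06, "wx": 0, "wy": 0, "wz": 0},
    {"dx": 0, "dy": 0, "dz": -0.08, "wx": 0, "wy": 0, "wz": 0},
    {"dx": 0, "dy": 0, "dz": -0.09, "wx": 0, "wy": 0, "wz": 0},
  ],
)

```text
time_s: 13.43
eef_pos: [0.5189, 0.2605, 0.1467]
eef_rot: [-0.0, 1.0, 0.026, 0.001]
wrist_force: [0.7, -0.3, 0.8]
opening: 0.346
grasp_force: 57.7
```

```bash
python3 f.py; python3 -c "
from h import *;o=ctrl.get_obs();print(o['eef_pos'],o['eef_rot'])"
```

```text
13.7333 [0.4943 0.4734 0.7419 1.677  1.6099 1.4505] [ 0.1612 -0.306   1.0745  0.1468]
[0.51879727 0.26052356 0.14673064] [-8.99889357e-05  9.99658142e-01  2.61414508e-02  4.64144960e-04]
```

>>> servo_tool(
  steps=[
    {"dx": -0.003, "dy": 0.03, "dz": 0, "wx": 0, "wy": 0, "wz": 0},
    {"dx": -0.006, "dy": 0.06, "dz": 0, "wx": 0, "wy": 0, "wz": 0},
    {"dx": -0.01, "dy": 0.09, "dz": 0, "wx": 0, "wy": 0, "wz": 0},
    {"dx": -0.013, "dy": 0.12, "dz": 0, "wx": 0, "wy": 0, "wz": 0},
    {"dx": -0.016, "dy": 0.15, "dz": 0, "wx": 0, "wy": 0, "wz": 0},
  ],
)

```text
time_s: 14.15
eef_pos: [0.5168, 0.2757, 0.1462]
eef_rot: [0.0, 1.0, 0.026, -0.0]
wrist_force: [-0.1, -1.5, 1.4]
opening: 0.344
grasp_force: 57.8
```

>>> servo_tool(
  steps=[
    {"dx": -0.003, "dy": 0.03, "dz": 0, "wx": 0, "wy": 0, "wz": 0},
    {"dx": -0.006, "dy": 0.06, "dz": 0, "wx": 0, "wy": 0, "wz": 0},
    {"dx": -0.01, "dy": 0.09, "dz": 0, "wx": 0, "wy": 0, "wz": 0},
    {"dx": -0.013, "dy": 0.12, "dz": 0, "wx": 0, "wy": 0, "wz": 0},
    {"dx": -0.016, "dy": 0.15, "dz": 0, "wx": 0, "wy": 0, "wz": 0},
  ],
)

```text
time_s: 14.57
eef_pos: [0.5152, 0.2907, 0.1463]
eef_rot: [0.0, 1.0, 0.026, -0.0]
wrist_force: [0.8, -2.2, 1.1]
opening: 0.342
grasp_force: 57.8
```

>>> servo_tool(
  steps=[
    {"dx": -0.003, "dy": 0.03, "dz": 0, "wx": 0, "wy": 0, "wz": 0},
    {"dx": -0.006, "dy": 0.06, "dz": 0, "wx": 0, "wy": 0, "wz": 0},
    {"dx": -0.01, "dy": 0.09, "dz": 0, "wx": 0, "wy": 0, "wz": 0},
    {"dx": -0.013, "dy": 0.12, "dz": 0, "wx": 0, "wy": 0, "wz": 0},
    {"dx": -0.016, "dy": 0.15, "dz": 0, "wx": 0, "wy": 0, "wz": 0},
  ],
)

```text
time_s: 14.98
eef_pos: [0.5136, 0.3057, 0.1463]
eef_rot: [0.0, 1.0, 0.026, -0.0]
wrist_force: [0.0, -1.7, 0.3]
opening: 0.346
grasp_force: 57.8
```

```bash
python3 f.py; python3 -c "
from h import *
o=ctrl.get_obs();print(o['eef_pos'],o['eef_rot'])"
```

```text
15.2833 [0.8414 0.9388 0.3267 1.196  1.6299 0.8572] [-0.4466  1.197   0.965   0.1464]
[0.51357273 0.30590243 0.14635407] [-4.51936162e-04  9.99657843e-01  2.61532400e-02  2.34934099e-05]
```

>>> servo_tool(
  steps=[
    {"dx": -0.003, "dy": 0.03, "dz": 0, "wx": 0, "wy": 0, "wz": 0},
    {"dx": -0.006, "dy": 0.06, "dz": 0, "wx": 0, "wy": 0, "wz": 0},
    {"dx": -0.009, "dy": 0.09, "dz": 0, "wx": 0, "wy": 0, "wz": 0},
    {"dx": -0.012, "dy": 0.12, "dz": 0, "wx": 0, "wy": 0, "wz": 0},
    {"dx": -0.014, "dy": 0.15, "dz": 0, "wx": 0, "wy": 0, "wz": 0},
  ],
)

```text
time_s: 15.7
eef_pos: [0.5122, 0.3205, 0.1462]
eef_rot: [0.0, 1.0, 0.026, -0.0]
wrist_force: [0.2, -2.3, 1.1]
opening: 0.342
grasp_force: 57.8
```

>>> servo_tool(
  steps=[
    {"dx": -0.003, "dy": 0.03, "dz": 0, "wx": 0, "wy": 0, "wz": 0},
    {"dx": -0.006, "dy": 0.06, "dz": 0, "wx": 0, "wy": 0, "wz": 0},
    {"dx": -0.009, "dy": 0.09, "dz": 0, "wx": 0, "wy": 0, "wz": 0},
    {"dx": -0.012, "dy": 0.12, "dz": 0, "wx": 0, "wy": 0, "wz": 0},
    {"dx": -0.014, "dy": 0.15, "dz": 0, "wx": 0, "wy": 0, "wz": 0},
  ],
)

```text
time_s: 16.12
eef_pos: [0.5108, 0.3358, 0.1463]
eef_rot: [0.0, 1.0, 0.026, -0.0]
wrist_force: [0.7, -1.8, 0.6]
opening: 0.343
grasp_force: 57.8
```

>>> servo_tool(
  steps=[
    {"dx": -0.003, "dy": 0.03, "dz": 0, "wx": 0, "wy": 0, "wz": 0},
    {"dx": -0.006, "dy": 0.06, "dz": 0, "wx": 0, "wy": 0, "wz": 0},
    {"dx": -0.009, "dy": 0.09, "dz": 0, "wx": 0, "wy": 0, "wz": 0},
    {"dx": -0.012, "dy": 0.12, "dz": 0, "wx": 0, "wy": 0, "wz": 0},
    {"dx": -0.014, "dy": 0.15, "dz": 0, "wx": 0, "wy": 0, "wz": 0},
  ],
)

```text
time_s: 16.53
eef_pos: [0.5094, 0.3507, 0.1462]
eef_rot: [0.0, 1.0, 0.026, -0.0]
wrist_force: [0.3, -1.0, 0.4]
opening: 0.34
grasp_force: 57.8
```

>>> servo_tool(
  steps=[
    {"dx": -0.003, "dy": 0.03, "dz": 0, "wx": 0, "wy": 0, "wz": 0},
    {"dx": -0.006, "dy": 0.06, "dz": 0, "wx": 0, "wy": 0, "wz": 0},
    {"dx": -0.009, "dy": 0.09, "dz": 0, "wx": 0, "wy": 0, "wz": 0},
    {"dx": -0.012, "dy": 0.11, "dz": 0, "wx": 0, "wy": 0, "wz": 0},
    {"dx": -0.012, "dy": 0.11, "dz": 0, "wx": 0, "wy": 0, "wz": 0},
  ],
)

```text
time_s: 16.95
eef_pos: [0.5081, 0.3622, 0.1464]
eef_rot: [-0.001, 1.0, 0.026, 0.0]
wrist_force: [-0.5, 1.6, 0.1]
opening: 0.343
grasp_force: 57.8
```

```bash
python3 f.py; python3 -c "
from h import *
o=ctrl.get_obs();print(o['eef_pos'],o['eef_rot'])"
```

```text
17.25 [-0.2497  1.0863  0.0366  0.3746  1.8954  0.1379] [-0.3894  0.9524  0.5468  0.1464]
[0.50822995 0.36179415 0.14642197] [-4.16169332e-04  9.99659859e-01  2.60765856e-02  6.55619369e-05]
```

>>> servo_tool(
  steps=[
    {"dx": 0, "dy": 0, "dz": 0.05, "wx": 0, "wy": 0, "wz": 0},
    {"dx": 0, "dy": 0, "dz": 0.15, "wx": 0, "wy": 0, "wz": 0},
    {"dx": 0, "dy": 0, "dz": 0.35, "wx": 0, "wy": 0, "wz": 0},
    {"dx": 0, "dy": 0, "dz": 0.55, "wx": 0, "wy": 0, "wz": 0},
    {"dx": 0, "dy": -0.1, "dz": 0.74, "wx": 0, "wy": 0, "wz": 0},
  ],
)

```text
time_s: 17.67
eef_pos: [0.508, 0.3521, 0.2217]
eef_rot: [-0.0, 1.0, 0.027, -0.0]
wrist_force: [0.3, -0.0, -2.3]
opening: 0.348
grasp_force: 57.5
```

>>> servo_tool(
  steps=[
    {"dx": 0, "dy": -0.2, "dz": 0, "wx": 0, "wy": 0, "wz": 0},
    {"dx": 0, "dy": -0.4, "dz": 0, "wx": 0, "wy": 0, "wz": 0},
    {"dx": 0, "dy": -0.6, "dz": 0, "wx": 0, "wy": 0, "wz": 0},
    {"dx": 0, "dy": -0.8, "dz": 0, "wx": 0, "wy": 0, "wz": 0},
    {"dx": 0, "dy": -1.0, "dz": 0, "wx": 0, "wy": 0, "wz": 0},
  ],
)

```text
time_s: 18.08
eef_pos: [0.5081, 0.2503, 0.221]
eef_rot: [0.0, 1.0, 0.026, 0.0]
wrist_force: [0.3, -0.1, -2.0]
opening: 0.342
grasp_force: 57.6
```

>>> servo_tool(
  steps=[
    {"dx": 0, "dy": -0.2, "dz": 0, "wx": 0, "wy": 0, "wz": 0},
    {"dx": 0, "dy": -0.4, "dz": 0, "wx": 0, "wy": 0, "wz": 0},
    {"dx": 0, "dy": -0.6, "dz": 0, "wx": 0, "wy": 0, "wz": 0},
    {"dx": 0, "dy": -0.8, "dz": 0, "wx": 0, "wy": 0, "wz": 0},
    {"dx": 0, "dy": -1.0, "dz": 0, "wx": 0, "wy": 0, "wz": 0},
  ],
)

```text
time_s: 18.5
eef_pos: [0.5081, 0.1502, 0.221]
eef_rot: [0.0, 1.0, 0.026, 0.0]
wrist_force: [0.2, 0.1, -1.1]
opening: 0.347
grasp_force: 57.6
```

>>> servo_tool(
  steps=[
    {"dx": 0, "dy": -0.2, "dz": 0, "wx": 0, "wy": 0, "wz": 0},
    {"dx": 0, "dy": -0.4, "dz": 0, "wx": 0, "wy": 0, "wz": 0},
    {"dx": 0, "dy": -0.6, "dz": 0, "wx": 0, "wy": 0, "wz": 0},
    {"dx": 0, "dy": -0.8, "dz": 0, "wx": 0, "wy": 0, "wz": 0},
    {"dx": 0, "dy": -1.0, "dz": 0, "wx": 0, "wy": 0, "wz": 0},
  ],
)

```text
time_s: 18.92
eef_pos: [0.508, 0.0502, 0.221]
eef_rot: [0.0, 1.0, 0.026, 0.0]
wrist_force: [-0.8, 0.5, -1.0]
opening: 0.346
grasp_force: 57.6
```

>>> servo_tool(
  steps=[
    {"dx": 0, "dy": -0.2, "dz": 0, "wx": 0, "wy": 0, "wz": 0},
    {"dx": 0, "dy": -0.4, "dz": 0, "wx": 0, "wy": 0, "wz": 0},
    {"dx": 0, "dy": -0.6, "dz": 0, "wx": 0, "wy": 0, "wz": 0},
    {"dx": 0, "dy": -0.8, "dz": 0, "wx": 0, "wy": 0, "wz": 0},
    {"dx": 0, "dy": -1.0, "dz": 0, "wx": 0, "wy": 0, "wz": 0},
  ],
)

```text
time_s: 19.33
eef_pos: [0.508, -0.0498, 0.221]
eef_rot: [0.0, 1.0, 0.026, 0.0]
wrist_force: [-1.2, 0.1, -2.3]
opening: 0.344
grasp_force: 57.6
```

>>> servo_tool(
  steps=[
    {"dx": 0, "dy": -0.2, "dz": 0, "wx": 0, "wy": 0, "wz": 0},
    {"dx": 0, "dy": -0.4, "dz": 0, "wx": 0, "wy": 0, "wz": 0},
    {"dx": 0, "dy": -0.6, "dz": 0, "wx": 0, "wy": 0, "wz": 0},
    {"dx": 0, "dy": -0.8, "dz": 0, "wx": 0, "wy": 0, "wz": 0},
    {"dx": 0, "dy": -1.0, "dz": 0, "wx": 0, "wy": 0, "wz": 0},
  ],
)

```text
time_s: 19.75
eef_pos: [0.5079, -0.1497, 0.221]
eef_rot: [0.0, 1.0, 0.026, -0.0]
wrist_force: [-0.1, -0.0, -0.4]
opening: 0.347
grasp_force: 57.6
```

>>> servo_tool(
  steps=[
    {"dx": 0, "dy": -0.2, "dz": 0, "wx": 0, "wy": 0, "wz": 0},
    {"dx": 0, "dy": -0.4, "dz": 0, "wx": 0, "wy": 0, "wz": 0},
    {"dx": 0, "dy": -0.6, "dz": 0, "wx": 0, "wy": 0, "wz": 0},
    {"dx": 0, "dy": -0.8, "dz": 0, "wx": 0, "wy": 0, "wz": 0},
    {"dx": 0, "dy": -1.0, "dz": 0, "wx": 0, "wy": 0, "wz": 0},
  ],
)

```text
time_s: 20.17
eef_pos: [0.5079, -0.2497, 0.2209]
eef_rot: [0.0, 1.0, 0.026, -0.0]
wrist_force: [0.1, -0.3, -0.7]
opening: 0.344
grasp_force: 57.6
```

>>> servo_tool(
  steps=[
    {"dx": 0, "dy": -0.2, "dz": 0, "wx": 0, "wy": 0, "wz": 0},
    {"dx": 0, "dy": -0.4, "dz": 0, "wx": 0, "wy": 0, "wz": 0},
    {"dx": 0, "dy": -0.6, "dz": 0, "wx": 0, "wy": 0, "wz": 0},
    {"dx": 0, "dy": -0.7, "dz": 0, "wx": 0, "wy": 0, "wz": 0},
    {"dx": 0, "dy": -0.73, "dz": 0, "wx": 0, "wy": 0, "wz": 0},
  ],
)

```text
time_s: 20.58
eef_pos: [0.5078, -0.3233, 0.2206]
eef_rot: [0.0, 1.0, 0.025, -0.0]
wrist_force: [-0.6, 0.4, -0.9]
opening: 0.344
grasp_force: 57.6
```

Run:
```python
from h import *
for i in range(5): a=vision.camera('top')
a=snap('wrist','w5');s=snap('scene','s5'); o=ctrl.get_obs(); print(o['time_s'],o['eef_pos'],o['eef_rot'],o['wrist_force'],o['opening'])
tip=o['eef_pos']-[0,0,.1115]; m=(.5092,-.3194,.085)
for c in (a,s): print('tip',proj(c,tip),'mouth',proj(c,m))
W=a['frame'][:,:,::-1][90:315,170:470];S=s['frame'][:,:,::-1][205:318,100:250]
cv2.imwrite('pics/m5.png',np.hstack([cv2.resize(W,(400,300),interpolation=cv2.INTER_CUBIC),cv2.resize(S,(400,301),interpolation=cv2.INTER_CUBIC)[:300]]))
```

```text
20.9333 [ 0.5084441  -0.32054241  0.22039815] [-1.05738657e-04  9.99643814e-01  2.66877120e-02  4.26540116e-06] [-0.40501691  0.38128032 -1.39460826] 0.3479500002112692
tip [314.19255285 197.78915957] mouth [313.11148755 189.91497459]
tip [164.02383287 268.35581707] mouth [168.78937923 273.0151227 ]
```

View pics/m5.png

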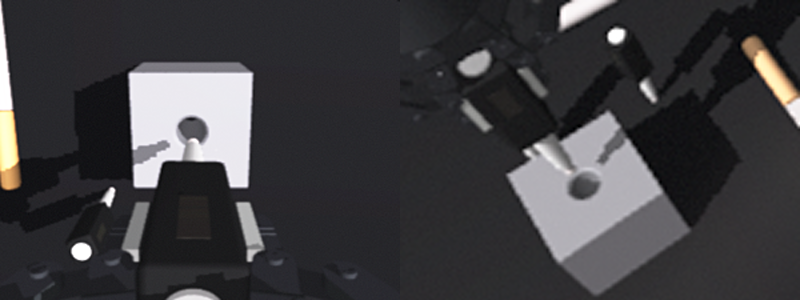

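The hole is at (192,130) in the wrist tile, within about 2 mm of prediction. I'll lower along the pose where the probe was gripped.

>>> servo_tool(
  steps=[
    {"dx": 0.005, "dy": -0.005, "dz": -0.1, "wx": 0, "wy": 0, "wz": 0},
    {"dx": 0.005, "dy": -0.005, "dz": -0.2, "wx": 0, "wy": 0, "wz": 0},
    {"dx": 0.005, "dy": -0.005, "dz": -0.3, "wx": 0, "wy": 0, "wz": 0},
    {"dx": 0.005, "dy": -0.005, "dz": -0.37, "wx": 0, "wy": 0, "wz": 0},
    {"dx": 0.005, "dy": -0.005, "dz": -0.4, "wx": 0, "wy": 0, "wz": 0},
  ],
)

```text
time_s: 21.35
eef_pos: [0.5078, -0.3211, 0.1777]
eef_rot: [-0.001, 1.0, 0.026, -0.001]
wrist_force: [0.0, 0.7, -1.8]
opening: 0.344
grasp_force: 57.6
```

>>> servo_tool(
  steps=[
    {"dx": 0, "dy": 0, "dz": -0.08, "wx": 0, "wy": 0, "wz": 0},
    {"dx": 0, "dy": 0, "dz": -0.16, "wx": 0, "wy": 0, "wz": 0},
    {"dx": 0, "dy": 0, "dz": -0.24, "wx": 0, "wy": 0, "wz": 0},
    {"dx": 0, "dy": 0, "dz": -0.3, "wx": 0, "wy": 0, "wz": 0},
    {"dx": 0, "dy": 0, "dz": -0.3, "wx": 0, "wy": 0, "wz": 0},
  ],
)

```text
time_s: 21.77
eef_pos: [0.5079, -0.3214, 0.1483]
eef_rot: [-0.001, 1.0, 0.026, -0.001]
wrist_force: [0.2, -0.5, -1.4]
opening: 0.342
grasp_force: 57.6
```

```bash
python3 f.py; python3 -c "
from h import *
o=ctrl.get_obs();print(o['eef_pos'],o['eef_rot'])"
```

```text
22.0667 [-1.9978 -2.1419 -1.8959 -1.4506 -1.2625 -0.4237] [-0.0999 -0.1472 -1.5287  0.1504]
[ 0.50907306 -0.3223626   0.15092655] [4.05149298e-04 9.99658987e-01 2.61072342e-02 3.96708644e-04]
```

>>> servo_tool(
  steps=[
    {"dx": 0, "dy": 0.01, "dz": -0.06, "wx": 0, "wy": 0, "wz": 0},
    {"dx": 0, "dy": 0.01, "dz": -0.12, "wx": 0, "wy": 0, "wz": 0},
    {"dx": 0, "dy": 0.01, "dz": -0.18, "wx": 0, "wy": 0, "wz": 0},
    {"dx": 0, "dy": 0.01, "dz": -0.24, "wx": 0, "wy": 0, "wz": 0},
    {"dx": 0, "dy": 0.01, "dz": -0.28, "wx": 0, "wy": 0, "wz": 0},
  ],
)

```text
time_s: 22.48
eef_pos: [0.5083, -0.3206, 0.1209]
eef_rot: [-0.001, 1.0, 0.026, -0.001]
wrist_force: [0.1, -0.5, -1.7]
opening: 0.344
grasp_force: 57.6
```

>>> servo_tool(
  steps=[
    {"dx": 0, "dy": 0, "dz": 0, "wx": 0, "wy": 0, "wz": 0},
    {"dx": 0, "dy": 0, "dz": -0.01, "wx": 0, "wy": 0, "wz": 0},
    {"dx": 0, "dy": 0, "dz": -0.02, "wx": 0, "wy": 0, "wz": 0},
    {"dx": 0, "dy": 0, "dz": -0.02, "wx": 0, "wy": 0, "wz": 0},
    {"dx": 0, "dy": 0, "dz": -0.02, "wx": 0, "wy": 0, "wz": 0},
  ],
)

```text
time_s: 22.9
eef_pos: [0.5089, -0.3212, 0.1206]
eef_rot: [0.0, 1.0, 0.026, 0.0]
wrist_force: [0.6, 0.3, -1.3]
opening: 0.345
grasp_force: 57.6
```

```bash
python3 f.py; python3 -c "
from h import *
o=ctrl.get_obs();print(o['eef_pos'],o['eef_rot'])"
```

```text
23.2 [-2.174  -0.9728 -0.8925 -1.6054 -2.5404 -2.7547] [-0.0512  0.026  -1.8233  0.1205]
[ 0.50880441 -0.32110603  0.12042749] [8.15356135e-05 9.99658914e-01 2.61159523e-02 7.14791098e-05]
```

>>> servo_tool(
  steps=[
    {"dx": 0, "dy": 0, "dz": -0.005, "wx": 0, "wy": 0, "wz": 0},
    {"dx": 0, "dy": 0, "dz": -0.01, "wx": 0, "wy": 0, "wz": 0},
    {"dx": 0, "dy": 0, "dz": -0.015, "wx": 0, "wy": 0, "wz": 0},
    {"dx": 0, "dy": 0, "dz": -0.02, "wx": 0, "wy": 0, "wz": 0},
    {"dx": 0, "dy": 0, "dz": -0.02, "wx": 0, "wy": 0, "wz": 0},
  ],
)

```text
time_s: 23.62
eef_pos: [0.5088, -0.3211, 0.1185]
eef_rot: [0.0, 1.0, 0.026, 0.0]
wrist_force: [0.0, 0.8, 0.5]
opening: 0.347
grasp_force: 58.0
```

```bash
python3 f.py
```

```text
23.9167 [1.267  1.7    0.6912 1.2626 2.0271 2.7925] [-1.2974  1.2414  1.6234  0.1185]
```

The probe is seated at TCP z 0.1185, the height at which it was gripped, with about 3 N of contact. I'll release and lift off.

>>> servo_tool(
  steps=[
    {"dx": 0, "dy": 0, "dz": 0, "wx": 0, "wy": 0, "wz": 0},
    {"dx": 0, "dy": 0, "dz": 0, "wx": 0, "wy": 0, "wz": 0},
    {"dx": 0, "dy": 0, "dz": 0, "wx": 0, "wy": 0, "wz": 0},
    {"dx": 0, "dy": 0, "dz": 0, "wx": 0, "wy": 0, "wz": 0},
    {"dx": 0, "dy": 0, "dz": 0, "wx": 0, "wy": 0, "wz": 0},
  ],
  jaw=1,
)

```text
time_s: 24.33
eef_pos: [0.5088, -0.3211, 0.1182]
eef_rot: [0.0, 1.0, 0.026, 0.0]
wrist_force: [-0.6, 0.1, 0.2]
opening: 0.995
grasp_force: 0.0
```

>>> servo_tool(
  steps=[
    {"dx": 0, "dy": 0, "dz": 0, "wx": 0, "wy": 0, "wz": 0},
    {"dx": 0, "dy": 0, "dz": 0, "wx": 0, "wy": 0, "wz": 0},
    {"dx": 0, "dy": 0, "dz": 0, "wx": 0, "wy": 0, "wz": 0},
    {"dx": 0, "dy": 0, "dz": 0, "wx": 0, "wy": 0, "wz": 0},
    {"dx": 0, "dy": 0, "dz": 0, "wx": 0, "wy": 0, "wz": 0},
  ],
)

```text
time_s: 24.75
eef_pos: [0.5088, -0.3211, 0.1183]
eef_rot: [0.0, 1.0, 0.026, 0.0]
wrist_force: [0.5, 0.6, -0.5]
opening: 1.0
grasp_force: 0.0
```

>>> servo_tool(
  steps=[
    {"dx": 0, "dy": 0, "dz": 0.1, "wx": 0, "wy": 0, "wz": 0},
    {"dx": 0, "dy": 0, "dz": 0.3, "wx": 0, "wy": 0, "wz": 0},
    {"dx": 0, "dy": 0, "dz": 0.5, "wx": 0, "wy": 0, "wz": 0},
    {"dx": 0, "dy": 0, "dz": 0.75, "wx": 0, "wy": 0, "wz": 0},
    {"dx": 0, "dy": 0, "dz": 1.0, "wx": 0, "wy": 0, "wz": 0},
  ],
)

```text
time_s: 25.17
eef_pos: [0.5086, -0.3208, 0.2198]
eef_rot: [-0.0, 1.0, 0.026, -0.0]
wrist_force: [0.1, -0.9, 0.6]
opening: 0.998
grasp_force: 0.0
```

>>> servo_tool(
  steps=[
    {"dx": 0, "dy": 0, "dz": 0.1, "wx": 0, "wy": 0, "wz": 0},
    {"dx": 0, "dy": 0, "dz": 0.2, "wx": 0, "wy": 0, "wz": 0},
    {"dx": 0, "dy": 0, "dz": 0.3, "wx": 0, "wy": 0, "wz": 0},
    {"dx": 0, "dy": 0, "dz": 0.3, "wx": 0, "wy": 0, "wz": 0},
    {"dx": 0, "dy": 0, "dz": 0.3, "wx": 0, "wy": 0, "wz": 0},
  ],
)

```text
time_s: 25.58
eef_pos: [0.5086, -0.321, 0.2478]
eef_rot: [-0.0, 1.0, 0.026, -0.0]
wrist_force: [-0.2, -0.2, -0.6]
opening: 1.003
grasp_force: 0.0
```

Run:
```python
from h import *
a=snap('wrist','w6');s=snap('scene','s6')
W=a['frame'][:,:,::-1][90:315,170:470];S=s['frame'][:,:,::-1][205:318,100:250]
cv2.imwrite('pics/m6.png',np.hstack([cv2.resize(W,(400,300),interpolation=cv2.INTER_CUBIC),cv2.resize(S,(400,301),interpolation=cv2.INTER_CUBIC)[:300]]))
```

```text
(no output)
```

View pics/m6.png

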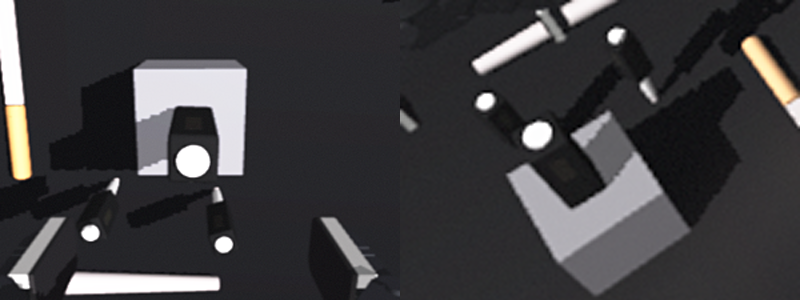

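The probe stands upright and seated in its holder, with its cap at (192,160) in the wrist tile. The fingers are clear and both small probes are untouched.

```bash
python3 -c "
from h import *
print(workorder.hand_in())"
```

```text
the job is handed in; nothing more can be done
None
```

The job is done and handed in (no verdict came back): going by the force readings and pictures, the button was pressed fully down and released, the seam was traced from the barrel end to the far end under about 2 N, and the probe is back home in its holder, released.

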